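# Die case onto the check stand, loaded end on the sprung plate

### The arm

A 6-joint arm with a two-finger parallel gripper is mounted at the origin on a cart in front of the work surface, level with it; the furniture and walls round the work are solid. World frame = base frame: x ahead of the robot, y to its left, z up, the work surface at z = 0. Lengths are in m, angles in degrees, forces in N, time in s.
With the tool pointing down it reaches from about 0.25 to 0.725 m from the base axis. Payload 9.7 kg.
Tool frame: the origin (TCP) lies midway between the tips of the shut fingers; the grasp point (between the pads) lies 19 mm behind it; z points along the fingers, y is the line along which they close (so a half turn about z gives the same grasp; the last joint's range is limited). The gripper opens to 85 mm and grips with 20 to 120 N. Pads are 22 mm wide; open, the fingers measure 114 mm over their backs; the gripper's body (76 mm by 85 mm) begins 54 mm behind the grasp point. The pads swing forward as they close: fully open they stand 13 mm farther back than shut.
Start: joints at [75, 4.979, 10.078, 95.1, 0, 90], TCP at [0.142, 0.531, 0.192] pointing down, gripper open.
Joint ranges: [-179.16, 179.16], [-48.56, 103.87], [-65.8, 70.77], [-126.05, 130.52], [-82.76, 87.17], [-180, 180]. Speed limits (degrees/s): [127.2, 127.2, 147.25, 180, 180, 180].

### API

Orientations are given as [roll, pitch, yaw] about the fixed x, y, z axes, in that order (R = Rz(yaw) Ry(pitch) Rx(roll)).
In Python, from workcell import * gives the robot as it stands.
- The arm moves only by the tool servo_tool, never from a script. Its argument "moves" is a list of rows, each a list of 4 numbers: the shift along the world's x, y, z in cm, then the turn about the world's z in rad. A call has 1 to 20 rows; each row is the pose to reach, as a shift and turn from the pose commanded when the call began; what a row does not reach only later rows make up. A row lasts 1/12 s, in which the tool goes at most 41.7 mm and 7.16 degrees, less where a joint would pass 70% of its speed; a pose out of reach is approached as far as the arm can. A call with a gripper value outside its range is refused whole. "claw" is the closure, from 0 (fully open) to 1 (shut), set as the call begins (left out, the last holds). The fingers move at their own pace and stop on an object; "force" is the grip in N (left out, the last holds). Time passes only in rows, so rows that repeat a pose let the fingers close. It gives the time, the measured TCP pose, the force, the opening and the grip force at its end, in the units of the state.
- get_obs(): the state, without advancing time (a new reading comes with each control period).
- camera(name): name is "side" or "top" or "wrist"; returns the picture (400x640x3 uint8, red, green, blue); there is no depth.
- get_calibration(name): a dict with "fx", "fy", "cx", "cy" (pixels), "rvec" (rotation vector, rad) and "tvec" (3), from world to camera coordinates, as OpenCV has them; the wrist camera has in their place "tool_from_camera" (4x4, takes a point from camera to tool coordinates, whose origin is the TCP and whose axes are the flange's). Camera axes: x right, y down, z forward; pixel columns grow to the right and rows downward; lengths in m; the calibration is good to about 2 mm. A picture is of the moment at which its call begins: read the wrist's pose just before it. get_calibration takes no time and is no camera call.
- job_done(): hands the job in; it is judged then, once.
The state is a dict: "time": time; "q": joint angles; "qd": joint speeds; "joint_efforts": joint torques, N m; "ee_pos": TCP position; "tcp_rot": TCP orientation; "wrist_force": force on the tool from outside, world axes, zero at the start; "torque": the same for the moment, N m; "opening": finger opening in m; "grasp_force": force on a finger pad.
Only numpy, scipy, OpenCV 4.12 (cv2) and the standard library are available. Lean on these libraries where they do the work, as an engineer would, in place of code of your own. Each camera call takes 0.05 s, during which the arm holds its last target. There are 200 camera calls.

### The job

The closed grey die case has a steel die packed in one end, but nothing outside shows which. Lift it clear of the table by its black T-handle so that the heavy end dips, then set it down squarely on the check stand with the heavy end on the sprung plate in the middle and the light end on the rest to the left or right of it, so that the case lies level and holds the plate pushed down.

Things in the scene. Friction and masses are not known exactly. Their poses are not given: they have to be found in the camera images.
- case: closed grey plastic case with black ribs and lid seam, 56 (x) x 200 (y) x 46 (z) mm, about 0.45 kg, both ends alike, standing on the table. Origin at the centre of its underside, y along its length. A steel die of about 0.26 kg is shut in one end, 70 mm from the middle, at +y or at -y: which one changes from start to start and is found only by lifting
- grip (a point): grip point of the black T-handle at the case's middle, 78 mm above the underside. An upright plate 14 mm thick along the case's length, 44 mm wide across it, top 98 mm above the underside: fingers close along the case's y; axes as the case's when upright. Keep the fingertips 8 mm or more above the lid (46 mm above the underside), which swings below them
- handle (a joint): tilt of the handle against the case, rad, about a pivot on the lid at its middle; a weak spring (0.2 N m/rad) centres it: about 0 while the case stands, stops at -0.3 and +0.3. With the case hanging from an upright handle, positive means that the case's +y end hangs down (is the heavy one), negative its -y end; it hangs close to a stop
- stand: check stand, a fixed dark steel base 80 (x) x 330 (y) x 10 mm with three pads in a row along y: a bright steel rest at each end, 66 x 40 mm, centred 144 mm from the middle, tops 24 mm above the table, and between them the sprung plate. Origin at the centre of its underside, y along the row. A tall press between case and stand overhangs beyond x = 0.55: carry the case past it nearer the robot
- plate (a joint): travel of the sprung plate, m: aluminium, 60 (x) x 40 (y) mm, at the middle of the stand. At 0 it is up, its top 29 mm above the table; at 0.005 it is fully down, level with the rests. It begins to move at about 2.3 N and is fully down at 3 N: the heavy end of the case pushes it down, the light end does not
- place_left (a point): point 24 mm above the table and 72 mm from the stand's middle towards its +y end, between plate and left rest: the middle of the case's underside belongs here when the heavy end is the one towards the stand's -y
- place_right (a point): the same on the stand's -y side, between plate and right rest: the middle of the case's underside belongs here when the heavy end is the one towards the stand's +y

How it is judged (in metres and radians):
On the way:
1. the case is lifted clear of the table by its handle, its heavy end hanging down (height (world z) of case above 0.035 m and (value of joint handle above 0.15 rad or value of joint handle below -0.15 rad)), for 0.2 s.
At the end, for the whole second after the job is handed in: The case rests level (within 4 degrees) on the stand, its middle within 20 mm of the place to the left or right of the plate and its length within 11 degrees of the stand's, with its heavy end holding the sprung plate pushed down by more than 3 of its 5 mm; let go and still (value of joint plate above 0.003 m and (horizontal distance between case and place_left below 0.02 m or horizontal distance between case and place_right below 0.02 m) and angle between the y axis of case and the y axis of stand, either way round below 0.2 rad and angle between case's own z axis and vertical below 0.07 rad and height (world z) of case above 0.019 m and linear speed of case below 0.02 m/s); the robot touches nothing.
It also fails if it takes over 46 s, if anything falls off the work surface, if the arm or the gripper's body presses on something with over 40 N, if the wrist force passes 120 N, or if a joint passes its speed limit or range.

## Working session

There is one attempt and no reset: what is moved stays moved. The work goes in short steps, Python scripts to look and compute and a tool call to move; the robot and the scene stay as the last step left them, time stands still between calls to the robot, and variables do not carry over. Pictures are saved under pics/ and viewed, at most 10 in all, crops included, and the job is handed in when it is done.

Besides the shell and the picture viewer there is one more tool, called after ">>>" as a command line: name --pt "numbers of a row" for each row, then --argument value for the rest. servo_tool: Moves the arm, as the interface text tells. Its arguments: {"type":"object","properties":{"moves":{"type":"array","items":{"type":"array","items":{"type":"number"}}},"claw":{"type":"number"},"force":{"type":"number"}},"required":["moves"]}

```bash
mkdir -p pics
python3 - <<'E'
from workcell import *
import cv2
o=get_obs();print({k:o[k] for k in('time','ee_pos','tcp_rot','opening')})
for n in('top','side'):
    cv2.imwrite(f'pics/{n}0.png',camera(n)[...,::-1]);print(n,get_calibration(n))
print(get_calibration('wrist'))
E
```

```text
{'time': 0.0, 'ee_pos': array([0.14228078, 0.53098753, 0.19140293]), 'tcp_rot': array([-1.79926535e+02,  5.37186554e-04,  1.65000735e+02]), 'opening': 0.08552660232816267}
top {'fx': 421.0984579767805, 'fy': 421.0984579767805, 'cx': 324.6701618808569, 'cy': 203.2343747795022, 'rvec': array([ 2.15841844, -2.10866547,  0.17645223]), 'tvec': array([-0.11854084,  0.46763587,  0.90804388])}
side {'fx': 367.59864508147047, 'fy': 367.59864508147047, 'cx': 322.5843818138718, 'cy': 198.33129903526958, 'rvec': array([ 1.92136813, -0.06484489,  0.05014452]), 'tvec': array([-0.48133422,  0.0522521 ,  1.02445941])}
{'fx': 317.5736697413086, 'fy': 317.5736697413086, 'cx': 319.1567169043713, 'cy': 202.81535592330764, 'tool_from_camera': array([[-6.89199831e-05, -9.53873700e-01, -3.00208193e-01,
         7.71101159e-02],
       [ 9.99999996e-01, -8.52966394e-05,  4.14453654e-05,
         5.73918832e-04],
       [-6.51403941e-05, -3.00208189e-01,  9.53873702e-01,
        -1.80253777e-01],
       [ 0.00000000e+00,  0.00000000e+00,  0.00000000e+00,
         1.00000000e+00]])}
```

View pics/top0.png

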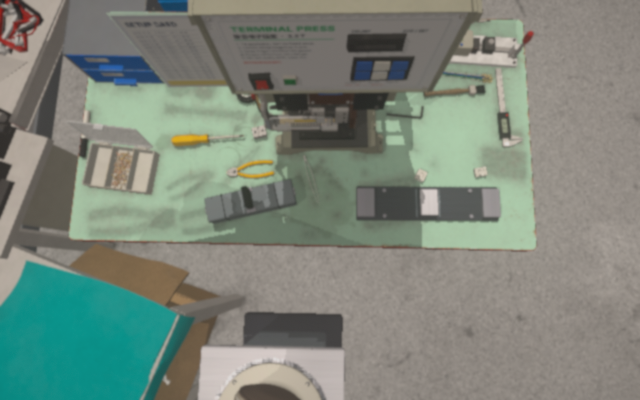

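View pics/side0.png

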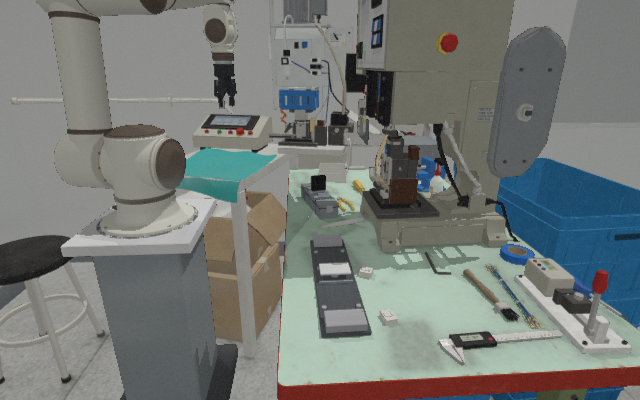

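```bash
cat > h.py <<'E'
import numpy as np, cv2
from workcell import *
def KRt(n):
    c=get_calibration(n);K=np.array([[c['fx'],0,c['cx']],[0,c['fy'],c['cy']],[0,0,1.]])
    return K,cv2.Rodrigues(c['rvec'])[0],np.array(c['tvec'])
def ray(n,uv,z):
    K,R,t=KRt(n);C=-R.T@t;d=R.T@np.linalg.inv(K)@np.array([*uv,1.])
    return C+d*(z-C[2])/d[2]
def proj(n,P):
    K,R,t=KRt(n);p=K@(R@np.array(P)+t);return p[:2]/p[2]
E
python3 - <<'E'
from h import *
for n in('top','side'):
    K,R,t=KRt(n);print(n,-R.T@t)
im=cv2.imread('pics/top0.png')
a=cv2.resize(im[165:235,195:310],None,fx=6.5,fy=6.5,interpolation=cv2.INTER_CUBIC)[:,:747]
b=cv2.resize(im[175:230,345:510],None,fx=4.527,fy=4.527,interpolation=cv2.INTER_CUBIC)[:249-0,:747]
a=a[:350+105]
cv2.imwrite('pics/crop.png',cv2.resize(np.vstack([a,b[:,:a.shape[1]]]),None,fx=.8,fy=.8) if a.shape[0]+b.shape[0]>720 else np.vstack([a,b])[:600]);print(a.shape,b.shape)
# rough
for uv,z in(((250,198),.098),((429,203),.029),((366,203),.024),((490,204),.024)):print(uv,ray('top',uv,z))
E
```

```text
top [ 0.31318    -0.11099294  0.97307645]
side [ 0.41292777 -0.97508573  0.40327222]
(455, 747, 3) (249, 747, 3)
(250, 198) [0.46788737 0.05007188 0.098     ]
(429, 203) [ 0.47804523 -0.34471877  0.029     ]
(366, 203) [ 0.47555695 -0.20198224  0.024     ]
(490, 204) [ 0.47985312 -0.48527558  0.024     ]
```

Run:
```python
from h import *
im=cv2.imread('pics/top0.png')
a=cv2.resize(im[172:230,195:310],(690,348),interpolation=cv2.INTER_CUBIC)
b=cv2.resize(im[180:226,345:510],(690,192),interpolation=cv2.INTER_CUBIC)
cv2.imwrite('pics/crop.png',np.vstack([a,b]))
```

```text
(no output)
```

View pics/crop.png

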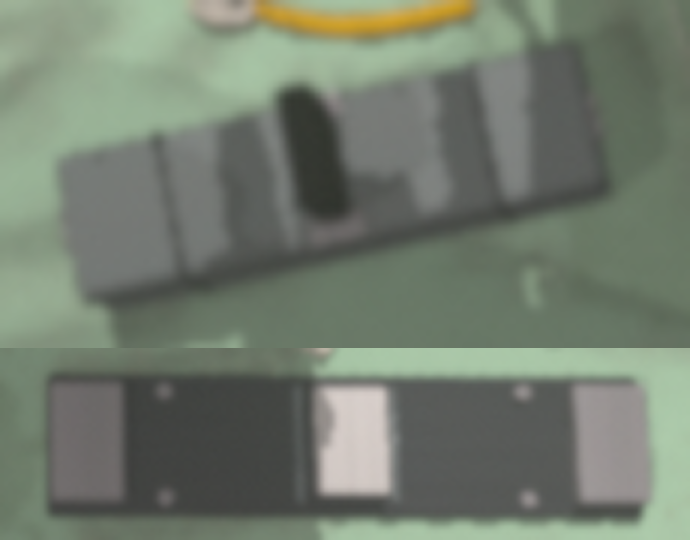

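Run:
```python
from h import *
A=lambda p:(p[0]/6-.5+.5/6+195,p[1]/6-.5+172)
B=lambda p:(p[0]/4.18-.4+345,(p[1]-348)/4.18-.4+180)
c=np.array([ray('top',A(p),.046) for p in((60,160),(82,288),(603,181),(578,45))])
print(c,c.mean(0),np.linalg.norm(np.diff(c,axis=0),axis=1))
print('yaw',[np.degrees(np.arctan2(*( (a-b)[[1,0]]*[1,1])))-90 for a,b in((c[0],c[3]),(c[1],c[2]))])
for z in(.098,):
  h=np.array([ray('top',A(p),z) for p in((278,95),(305,90),(297,218),(325,218))]);print('handle',h,h.mean(0))
for q in ([(50,382),(124,382),(124,500),(50,500)],[(574,384),(645,384),(648,500),(578,502)]):
  r=np.array([ray('top',B(p),.024) for p in q]);print(r.mean(0),np.linalg.norm(np.diff(r,axis=0),axis=1))
r=np.array([ray('top',B(p),.029) for p in[(318,386),(387,386),(390,496),(318,496)]]);print('plate',r.mean(0),np.linalg.norm(np.diff(r,axis=0),axis=1))
# check in side view
for P in([.469,.05,.098],[.477,-.343,.029],[.477,-.2,.024],[.477,-.487,.024]):print(proj('side',P))
```

```text
[[ 0.47433067  0.16117994  0.046     ]
 [ 0.42650898  0.1496569   0.046     ]
 [ 0.47111618 -0.04147275  0.046     ]
 [ 0.5227162  -0.03027088  0.046     ]] [0.47366801 0.0597733  0.046     ] [0.04919039 0.196266   0.05280194]
yaw [np.float64(14.183411106653182), np.float64(13.136944299880525)]
handle [[0.49040168 0.07053937 0.098     ]
 [0.49242681 0.06109801 0.098     ]
 [0.44659998 0.06140475 0.098     ]
 [0.44682904 0.05159255 0.098     ]] [0.46906438 0.06115867 0.098     ]
[ 0.47838056 -0.20062117  0.024     ] [0.04071516 0.06551448 0.04025827]
[ 0.48423935 -0.48735507  0.024     ] [0.03906392 0.06444544 0.03817309]
plate [ 0.48086855 -0.34501607  0.029     ] [0.03775299 0.06075131 0.03898215]
[316.86246278 175.38747763]
[331.98153938 265.72071758]
[326.2311958  236.12338829]
[340.32559317 314.51715423]
```

Top view: the case spans crop pixels (60,160) to (605,185) with its handle near (300,150), and the stand lies along (50–648, 440). The case is at about (0.470, 0.060), yaw +13.7°. The stand's middle is at about (0.481, −0.344), yaw +1.2°. The sizes agree with those given.

>>> servo_tool --pt "2 -3 1 0.03" --pt "4.5 -6.5 1 0.07" --pt "7 -10 1 0.11" --pt "9.5 -13.5 1 0.15" --pt "12 -17 1 0.19" --pt "14.5 -20.5 1 0.23" --pt "17 -24 1 0.27" --pt "19.5 -27.5 1 0.31" --pt "22 -31 1 0.35" --pt "24.5 -34.5 1 0.39" --pt "27 -38 1 0.43" --pt "29 -41.5 1 0.46" --pt "31 -44.5 1 0.49" --pt "32 -46 1 0.5" --pt "32.8 -47.1 1 0.5" --pt "32.8 -47.1 1 0.5" --pt "32.8 -47.1 1 0.5" --claw 0 --force 80

```text
time: 1.52
ee_pos: [0.4702, 0.0598, 0.2016]
tcp_rot: [180.0, -0.1, -166.5]
wrist_force: [-1.0, 1.1, 0.3]
opening: 0.0854
grasp_force: 0.0
```

Run:
```python
from h import *
o=get_obs();print(o['time'],o['ee_pos'],o['tcp_rot'],o['q'])
cv2.imwrite('pics/w1.png',camera('wrist')[...,::-1])
```

```text
1.5167 [0.47022545 0.05981062 0.2016256 ] [ 1.79983030e+02 -6.44333743e-02 -1.66456912e+02] [ 7.24214821e+00 -5.10143799e+00  1.07286888e+00  9.62402134e+01
  9.79546501e-03 -6.30093566e+00]
```

View pics/w1.png

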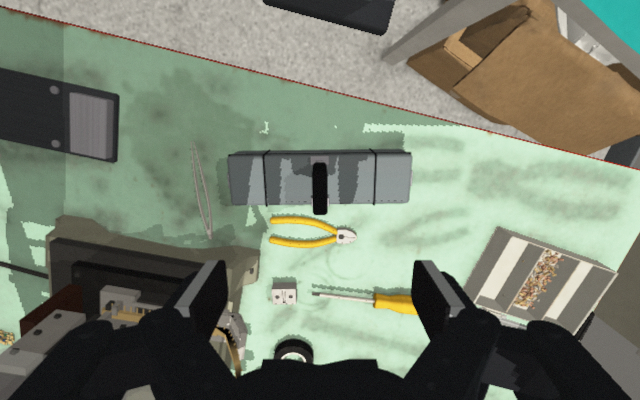

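```bash
cat >> h.py <<'E'
from scipy.spatial.transform import Rotation as Ro
def wray(uv,z,o):
    c=get_calibration('wrist');T=np.eye(4);T[:3,:3]=Ro.from_euler('xyz',o['tcp_rot'],degrees=True).as_matrix();T[:3,3]=o['ee_pos']
    M=T@c['tool_from_camera'];d=M[:3,:3]@np.array([(uv[0]-c['cx'])/c['fx'],(uv[1]-c['cy'])/c['fy'],1]);C=M[:3,3]
    return C+d*(z-C[2])/d[2]
E
python3 - <<'E'
from h import *
o=get_obs()
c=np.array([wray(p,.046,o) for p in((230,205),(411,205),(411,154),(229,157))]);print(c,c.mean(0),np.linalg.norm(np.diff(c,axis=0),axis=1))
h=np.array([wray(p,.098,o) for p in((313,164),(327,164),(313,214),(327,214))]);print(h,h.mean(0))
E
```

```text
[[ 0.52363025 -0.0278001   0.046     ]
 [ 0.47628093  0.16775861  0.046     ]
 [ 0.42234157  0.14964776  0.046     ]
 [ 0.4708228  -0.03705215  0.046     ]] [0.47326889 0.06313853 0.046     ] [0.20120926 0.05689866 0.19289191]
[[0.4475809  0.05003615 0.098     ]
 [0.44460582 0.06232324 0.098     ]
 [0.49415194 0.06102717 0.098     ]
 [0.49102835 0.07392806 0.098     ]] [0.46934175 0.06182865 0.098     ]
```

The wrist view shows the handle upright at (320,187), and it works out at (0.469, 0.062), which agrees with the top view. I descend and grip.

>>> servo_tool --pt "0 0.2 -2 0" --pt "0 0.2 -4 0" --pt "0 0.2 -6 0" --pt "0 0.2 -8 0" --pt "0 0.2 -10 0" --pt "0 0.2 -11.5 0" --pt "0 0.2 -12.7 0" --pt "0 0.2 -13.6 0" --pt "0 0.2 -14.1 0" --pt "0 0.2 -14.1 0" --pt "0 0.2 -14.1 0"

```text
time: 2.48
ee_pos: [0.4705, 0.0625, 0.0616]
tcp_rot: [-180.0, 0.0, -166.3]
wrist_force: [-0.0, -1.2, -0.3]
opening: 0.0854
grasp_force: 0.0
```

>>> servo_tool --pt "0 0 0 0" --pt "0 0 0 0" --pt "0 0 0 0" --pt "0 0 0 0" --pt "0 0 0 0" --pt "0 0 0 0" --pt "0 0 0 0" --pt "0 0 0 0" --pt "0 0 0 0" --pt "0 0 0 0" --pt "0 0 0 0" --pt "0 0 0 0" --claw 1 --force 80

```text
time: 3.48
ee_pos: [0.4703, 0.0623, 0.0611]
tcp_rot: [180.0, -0.0, -166.4]
wrist_force: [0.3, -0.4, -0.7]
opening: 0.0001
grasp_force: 0.0
```

The fingers shut to 0 with no grip force, so I look before doing anything else.

Run:
```python
from h import *
o=get_obs();print(o['time'],o['opening'],o['q'])
w=camera('wrist')[...,::-1];s=camera('side')[...,::-1]
s=cv2.resize(s[100:260,230:430],(500,400),interpolation=cv2.INTER_CUBIC)
cv2.imwrite('pics/w2.png',np.hstack([cv2.resize(w,(300,188)) if 0 else w[:,170:470],s]))
```

```text
3.4833 0.00014602631931540786 [ 7.54000785e+00 -5.92343728e+00 -1.52321823e+01  8.06942630e+01
  1.15996128e-03 -6.10723176e+00]
```

View pics/w2.png

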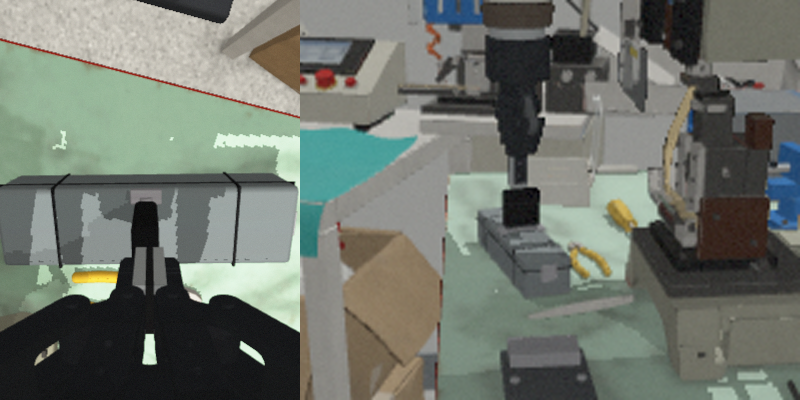

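Run:
```python
from h import *
for z in(.192,.205,.22,.229,.24):print(z,proj('side',[.142,.531,z]))
for z in(.061,.08,.098,.105):print(z,proj('side',[.470,.062,z]))
im=cv2.imread('pics/side0.png');a=cv2.resize(im[60:130,190:260],(560,560),interpolation=cv2.INTER_CUBIC)
cv2.imwrite('pics/c3.png',a)
```

```text
0.192 [228.22645726 119.70096305]
0.205 [227.94853693 116.38837915]
0.22 [227.62573651 112.54086129]
0.229 [227.43095481 110.21922213]
0.24 [227.1917571  107.36818039]
0.061 [316.99995639 186.18343157]
0.08 [316.98815612 180.07381191]
0.098 [316.97684513 174.21751468]
0.105 [316.97241129 171.92188382]
```

View pics/c3.png

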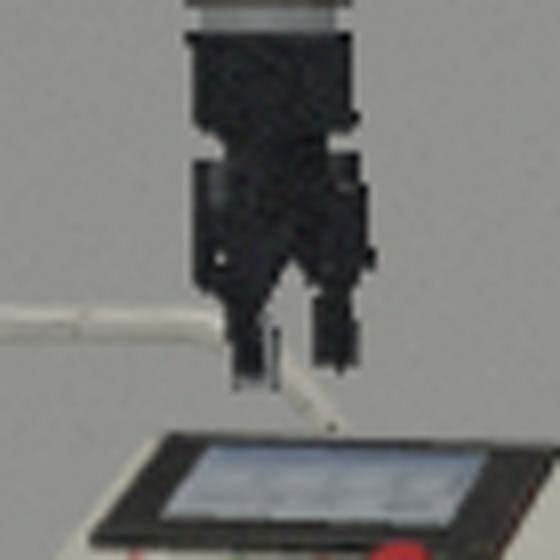

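The side view puts the open fingertips at pixel row about 107, where 117 is expected. The wrist views show the same thing: the real fingertips sit about 36 mm behind the reported TCP. The shut fingers were therefore just above the handle top, so I open and go about 36 mm lower, watching the force.

>>> servo_tool --pt "0 0 0.5 0" --pt "0 0 1 0" --pt "0 0 1 0" --pt "0 0 1 0" --pt "0 0 1 0" --pt "0 0 1 0" --pt "0 0 1 0" --pt "0 0 1 0" --pt "0 0 1 0" --pt "0 0 1 0" --pt "0 0 1 0" --pt "0 0 1 0" --claw 0

```text
time: 4.58
ee_pos: [0.4704, 0.0623, 0.0711]
tcp_rot: [-180.0, -0.0, -166.4]
wrist_force: [-0.7, -0.4, 0.6]
opening: 0.0854
grasp_force: 0.0
```

>>> servo_tool --pt "0 0 -0.7 0" --pt "0 0 -1.4 0" --pt "0 0 -2.1 0" --pt "0 0 -2.8 0" --pt "0 0 -3.4 0" --pt "0 0 -4.0 0" --pt "0 0 -4.4 0" --pt "0 0 -4.6 0" --pt "0 0 -4.6 0" --pt "0 0 -4.6 0"

```text
time: 5.42
ee_pos: [0.4704, 0.0623, 0.0252]
tcp_rot: [-180.0, 0.0, -166.4]
wrist_force: [-0.7, 0.4, 1.2]
opening: 0.0858
grasp_force: 0.0
```

>>> servo_tool --pt "0 0 0 0" --pt "0 0 0 0" --pt "0 0 0 0" --pt "0 0 0 0" --pt "0 0 0 0" --pt "0 0 0 0" --pt "0 0 0 0" --pt "0 0 0 0" --pt "0 0 0 0" --pt "0 0 0 0" --pt "0 0 0 0" --pt "0 0 0 0" --claw 1 --force 80

```text
time: 6.42
ee_pos: [0.4706, 0.062, 0.0254]
tcp_rot: [-180.0, 0.0, -166.4]
wrist_force: [1.2, -3.5, 4.7]
opening: 0.0129
grasp_force: 78.6
```

Gripped: opening 13 mm at 79 N. Now a gentle lift, drawing the case slightly nearer the robot.

>>> servo_tool --pt "0 0 0.3 0" --pt "0 0 0.8 0" --pt "0 0 1.5 0" --pt "0 0 2.3 0" --pt "0 0 3.2 0" --pt "0 0 4.2 0" --pt "0 0 5.2 0" --pt "-0.5 0 6.2 0" --pt "-1 0 7.2 0" --pt "-1.7 0 8.2 0" --pt "-2.4 0 9 0" --pt "-3.1 0 9.6 0" --pt "-3.7 0 10 0" --pt "-4.2 0 10 0" --pt "-4.5 0 10 0" --pt "-4.5 0 10 0" --pt "-4.5 0 10 0" --pt "-4.5 0 10 0" --pt "-4.5 0 10 0" --pt "-4.5 0 10 0"

```text
time: 8.08
ee_pos: [0.4254, 0.0622, 0.1248]
tcp_rot: [180.0, -0.0, -166.4]
wrist_force: [-0.9, 0.5, -3.5]
opening: 0.0131
grasp_force: 78.1
```

Run:
```python
from h import *
o=get_obs();print(o['time'],o['ee_pos'],o['opening'],o['grasp_force'],o['wrist_force'],o['torque'])
w=camera('wrist')[...,::-1];s=camera('side')[...,::-1]
s=cv2.resize(s[80:240,220:400],(450,400),interpolation=cv2.INTER_CUBIC)
cv2.imwrite('pics/w4.png',np.hstack([w[:,145:495],s]))
```

```text
8.0833 [0.42540355 0.06223969 0.1248113 ] 0.01311438974597708 78.07720899581909 [-0.93078812  0.45218596 -3.53036757] [ 0.12874023  0.03024858 -0.01591753]
```

View pics/w4.png

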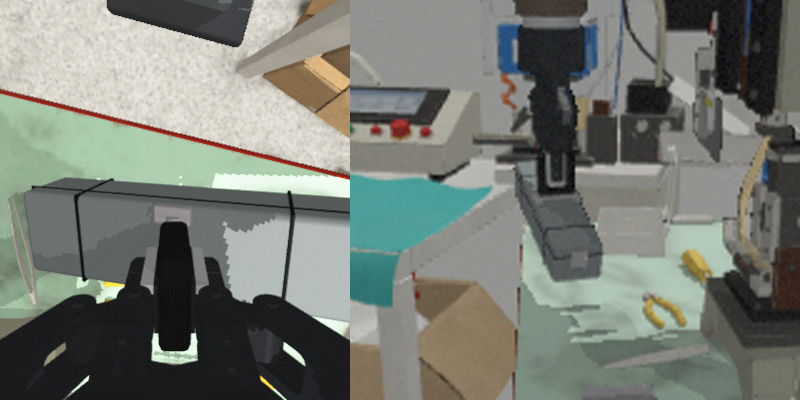

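The −y end (left in the wrist view) hangs down and the +x moment agrees, so the heavy end faces −y. The target is therefore place_left at about (0.480, −0.272). I carry the case past the press at x≈0.42.

>>> servo_tool --pt "0 -0.4 0 0" --pt "-0.3 -1.2 0 -0.01" --pt "-0.5 -2.3 0 -0.02" --pt "-0.5 -3.8 0 -0.03" --pt "-0.5 -5.5 0 -0.05" --pt "-0.5 -7.5 0 -0.06" --pt "-0.5 -9.5 0 -0.08" --pt "-0.5 -11.5 0 -0.09" --pt "-0.5 -13.5 0 -0.1" --pt "-0.5 -15.5 0 -0.11" --pt "-0.5 -17.5 0 -0.12" --pt "-0.5 -19.5 0 -0.14" --pt "-0.5 -21.5 0 -0.16" --pt "-0.5 -23.5 0 -0.17" --pt "-0.5 -25.5 0 -0.18" --pt "-0.5 -27.5 0 -0.19" --pt "-0.5 -29.5 0 -0.2" --pt "-0.5 -31.2 0 -0.21" --pt "-0.5 -32.6 0 -0.216" --pt "-0.5 -33.4 0 -0.216"

```text
time: 9.85
ee_pos: [0.4198, -0.2734, 0.1249]
tcp_rot: [-180.0, -0.0, -178.8]
wrist_force: [0.8, -0.6, -5.1]
opening: 0.0131
grasp_force: 78.1
```

>>> servo_tool --pt "0.5 0 0 0" --pt "1.3 0 0 0" --pt "2.3 0 -0.3 0" --pt "3.4 0 -0.7 0" --pt "4.5 0 -1.2 0" --pt "5.3 0 -1.7 0" --pt "5.8 0 -2 0" --pt "6 0 -2 0" --pt "6 0 -2 0" --pt "6 0 -2 0" --pt "6 0 -2 0" --pt "6 0 -2 0"

```text
time: 10.85
ee_pos: [0.4802, -0.2719, 0.1055]
tcp_rot: [-180.0, 0.0, -178.7]
wrist_force: [-0.2, 0.6, -4.8]
opening: 0.0128
grasp_force: 78.2
```

Run:
```python
from h import *
o=get_obs();print(o['time'],o['ee_pos'],o['tcp_rot'],o['grasp_force'],o['torque'])
w=camera('wrist')[...,::-1];s=camera('side')[...,::-1]
s=cv2.resize(s[160:360,250:390],(280,400),interpolation=cv2.INTER_CUBIC)
cv2.imwrite('pics/w5.png',np.hstack([w[:,60:580],s]))
# predicted wrist pixels of stand features
c=get_calibration('wrist');T=np.eye(4);T[:3,:3]=Ro.from_euler('xyz',o['tcp_rot'],degrees=True).as_matrix();T[:3,3]=o['ee_pos']
M=np.linalg.inv(T@c['tool_from_camera'])
m=np.array([.481,-.344]);u=np.array([-.0205,.9998]);v=np.array([.9998,.0205])
for n,y,x,z in(('baseL near',.165,-.04,.01),('baseR near',-.165,-.04,.01),('restL near inner',.124,-.033,.024),('restR near inner',-.124,-.033,.024)):
    p=M@np.array([*(m+u*y+v*x),z,1]);print(n,c['fx']*p[0]/p[2]+c['cx'],c['fy']*p[1]/p[2]+c['cy'])
```

```text
10.85 [ 0.48015781 -0.27190056  0.10548421] [-1.79980112e+02  2.32242654e-02 -1.78744321e+02] 78.21506023406982 [ 0.11480922  0.00502105 -0.00349395]
baseL near 426.2159990215788 147.09271188460906
baseR near 43.58759824276194 146.54971081433712
restL near inner 381.20400214950337 157.7971444492962
restR near inner 81.33795460776747 157.37102083057346
```

View pics/w5.png

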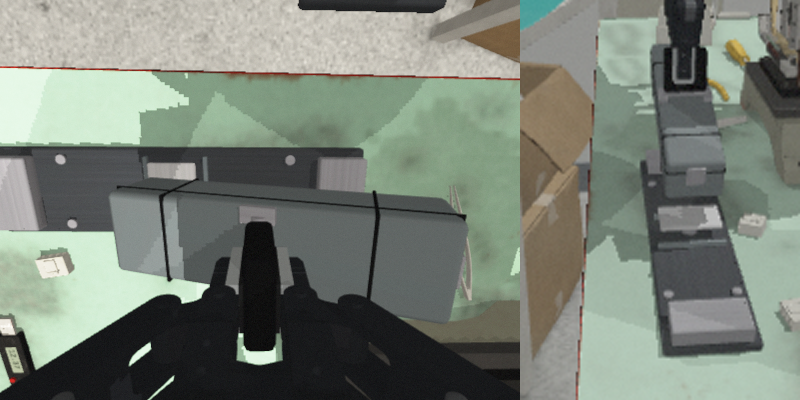

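The stand edges fall within about 3 mm of prediction: left rest edge at about (378,157) and base corner at about (422,149) in the full picture. The case hangs over place_left, heavy end towards the plate. I lower slowly.

>>> servo_tool --pt "0 0 -0.3 0" --pt "0 0 -0.8 0" --pt "0 0 -1.3 0" --pt "0 0 -1.7 0" --pt "0 0 -2 0" --pt "0 0 -2.3 0" --pt "0 0 -2.6 0" --pt "0 0 -2.9 0" --pt "0 0 -3.2 0" --pt "0 0 -3.5 0" --pt "0 0 -3.8 0" --pt "0 0 -4.1 0" --pt "0 0 -4.4 0" --pt "0 0 -4.6 0" --pt "0 0 -4.8 0" --pt "0 0 -5 0" --pt "0 0 -5 0" --pt "0 0 -5 0"

```text
time: 12.45
ee_pos: [0.4804, -0.2717, 0.0551]
tcp_rot: [180.0, 0.0, -178.7]
wrist_force: [-0.1, 1.4, -2.3]
opening: 0.0131
grasp_force: 78.4
```

>>> servo_tool --pt "0 0 -0.1 0" --pt "0 0 -0.2 0" --pt "0 0 -0.3 0" --pt "0 0 -0.4 0" --pt "0 0 -0.5 0" --pt "0 0 -0.55 0" --pt "0 0 -0.55 0" --pt "0 0 -0.55 0" --pt "0 0 -0.55 0" --pt "0 0 -0.55 0"

```text
time: 13.28
ee_pos: [0.4804, -0.2717, 0.0496]
tcp_rot: [-180.0, 0.0, -178.7]
wrist_force: [0.6, 2.4, -1.4]
opening: 0.0129
grasp_force: 78.7
```

Run:
```python
from h import *
o=get_obs();print(o['time'],o['ee_pos'],o['tcp_rot'],o['wrist_force'],o['torque'])
w=camera('wrist')[...,::-1];s=camera('side')[...,::-1]
s=cv2.resize(s[160:360,250:390],(280,400),interpolation=cv2.INTER_CUBIC)
cv2.imwrite('pics/w6.png',np.hstack([w[:,60:580],s]))
```

```text
13.2833 [ 0.48037275 -0.271745    0.04963632] [-1.79998521e+02  3.18527075e-03 -1.78726955e+02] [ 0.55988478  2.38362004 -1.36275089] [0.48805634 0.04372304 0.03472963]
```

View pics/w6.png

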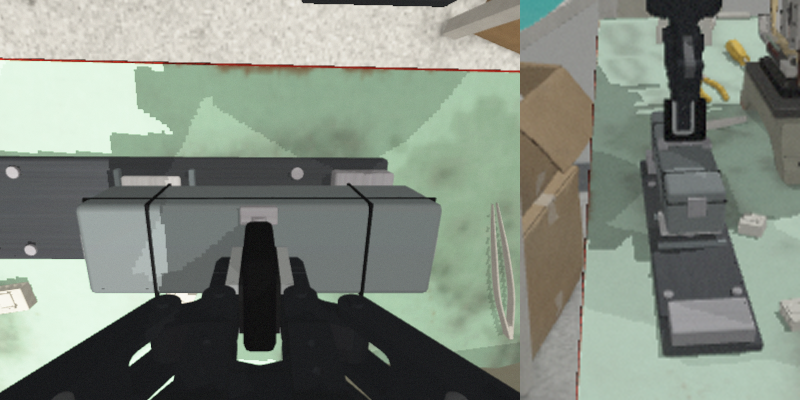

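The case sits level on the plate and left rest (lid ends at about (78,205) and (440,205) in the crop). I open and retreat upward.

>>> servo_tool --pt "0 0 0 0" --pt "0 0 0 0" --pt "0 0 0 0" --pt "0 0 0 0" --pt "0 0 0 0" --pt "0 0 0 0" --pt "0 0 0 0" --pt "0 0 0 0" --pt "0 0 0 0" --pt "0 0 0 0" --pt "0 0 0 0" --pt "0 0 0 0" --claw 0

```text
time: 14.38
ee_pos: [0.4803, -0.2717, 0.0496]
tcp_rot: [180.0, -0.0, -178.7]
wrist_force: [0.2, 0.3, 0.1]
opening: 0.0854
grasp_force: 0.0
```

>>> servo_tool --pt "0 0 0.5 0" --pt "0 0 1.2 0" --pt "0 0 2 0" --pt "0 0 3 0" --pt "0 0 4 0" --pt "0 0 5 0" --pt "0 0 6 0" --pt "0 0 7 0" --pt "0 0 8.5 0" --pt "0 0 10 0" --pt "-1 0 11.5 0" --pt "-2.5 0 13 0" --pt "-4 0 14 0" --pt "-5 0 14.5 0" --pt "-5 0 14.5 0" --pt "-5 0 14.5 0"

```text
time: 15.72
ee_pos: [0.4305, -0.2719, 0.1948]
tcp_rot: [-180.0, 0.0, -178.8]
wrist_force: [0.5, 0.9, -0.7]
opening: 0.0855
grasp_force: 0.0
```

Run:
```python
from h import *
o=get_obs();print(o['time'],o['ee_pos'],o['opening'])
w=camera('wrist')[...,::-1];s=camera('side')[...,::-1]
s=cv2.resize(s[200:300,290:380],(360,400),interpolation=cv2.INTER_CUBIC)
cv2.imwrite('pics/w7.png',np.hstack([w[:,120:560],s]))
c=get_calibration('wrist');T=np.eye(4);T[:3,:3]=Ro.from_euler('xyz',o['tcp_rot'],degrees=True).as_matrix();T[:3,3]=o['ee_pos']
M=np.linalg.inv(T@c['tool_from_camera'])
m=np.array([.481,-.346]);u=np.array([-.0205,.9998]);v=np.array([.9998,.0205])
for n,y,x,z in(('lid+y near',.172,-.028,.07),('lid-y near',-.028,-.028,.07),('lid+y far',.172,.028,.07),('lid-y far',-.028,.028,.07),('baseL near',.165,-.04,.01)):
    P=np.array([*(m+u*y+v*x),z,1]);p=M@P;print(n,c['fx']*p[0]/p[2]+c['cx']-120,c['fy']*p[1]/p[2]+c['cy'],(proj('side',P[:3])-[290,200])*4+[440,0])
```

```text
15.7167 [ 0.43046127 -0.27194309  0.19483625] 0.08551910232221524
lid+y near 294.6194758430681 204.63595857170156 [535.51155537  56.33964481]
lid-y near 96.38454176939106 204.4074865285711 [564.96059267 222.07135379]
lid+y far 289.793696224909 254.83451447536106 [629.78854791  53.35830863]
lid-y far 101.46700190119583 254.6101078358367 [684.78125171 217.11158033]
baseL near 275.0318600654299 179.3140943117821 [516.77257431 154.11618913]
```

View pics/w7.png

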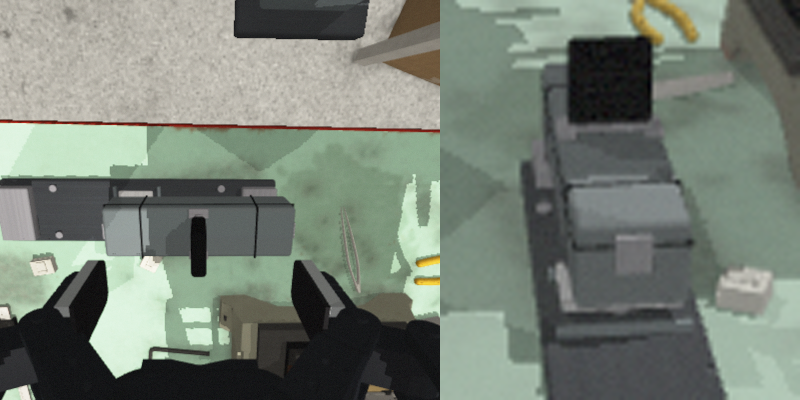

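Run:
```python
from h import *
m=np.array([.481,-.346]);u=np.array([-.0205,.9998]);v=np.array([.9998,.0205])
for z in(.024,.030):
  for n,y,x in(('-y near',-.028,-.028),('-y far',-.028,.028)):print(z,n,[(proj('side',[*(m+u*y+v*x),h])-[290,200])*4+[440,0] for h in(z,z+.046)])
  print('plate front edge',[(proj('side',[*(m+u*-.02+v*x),z])-[290,200])*4+[440,0] for x in(-.03,.03)])
im=cv2.imread('pics/w7.png')[:,440:]
g=cv2.cvtColor(im,cv2.COLOR_BGR2GRAY)
for c in(160,190,210,225):print(c,[int(x) for x in g[180:330:6,c]])
```

```text
0.024 -y near [array([564.75305905, 308.15543788]), array([564.96059267, 222.07135379])]
0.024 -y far [array([681.86701574, 302.71676157]), array([684.78125171, 217.11158033])]
plate front edge [array([559.13495563, 299.25847042]), array([683.29918341, 293.55902064])]
0.03 -y near [array([564.77959136, 297.14994249]), array([564.98837705, 210.54650505])]
0.03 -y far [array([682.23964075, 291.7709659 ]), array([685.17133591, 205.65292387])]
plate front edge [array([559.14465927, 288.34151585]), array([683.67195883, 282.70506422])]
160 [118, 101, 138, 133, 132, 133, 124, 118, 103, 88, 92, 55, 80, 94, 91, 89, 89, 90, 90, 88, 91, 97, 64, 56, 82]
190 [104, 120, 136, 132, 135, 136, 135, 124, 99, 106, 126, 110, 111, 111, 112, 110, 94, 88, 92, 87, 92, 105, 59, 53, 87]
210 [79, 139, 134, 135, 135, 134, 135, 124, 98, 110, 115, 108, 110, 111, 109, 106, 90, 89, 89, 91, 92, 112, 48, 58, 92]
225 [76, 141, 135, 133, 136, 135, 136, 119, 95, 89, 80, 57, 92, 87, 91, 90, 90, 91, 91, 87, 89, 107, 47, 61, 95]
```

The case's lower edge at the plate end sits at crop row about 309. That matches a fully depressed plate (about 305 expected) rather than a raised one (about 294), so I hand in.

```bash
python3 -c "
from workcell import *
print(job_done())"
```

```text
the job is handed in; nothing more can be done
None
```

The job is handed in, but I got no verdict back. The case was lifted by its handle and its −y end dipped. It now lies level at place_left, with that heavy end holding the sprung plate down by the camera check. The gripper is open and clear of it, and the clock stood at about 16 s of 46 s. The first grip closed on air because the real fingertips are about 36 mm short of the reported TCP; I allowed for that on the second try.

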